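# Load the dosing unit and key in the wash dose

## Robot

A 6-joint arm with a two-finger parallel gripper is mounted at the origin on a cart in front of the work surface, level with it; the furniture and walls round the work are solid. World frame = base frame: x ahead of the robot, y to its left, z up, the work surface at z = 0. Lengths are in mm, angles in rad, forces in N, time in s.
With the tool pointing down it reaches from about 350 to 975 mm from the base axis. Payload 7.1 kg.
Tool frame: the origin (TCP) lies midway between the tips of the shut fingers; the grasp point (between the pads) lies 19 mm behind it (ctrl.grip_point_offset is the distance from the TCP to the grasp point, in mm); z points along the fingers, y is the line along which they close (so a half turn about z gives the same grasp; the last joint's range is limited). The gripper opens to 88 mm and grips with 3 to 60 N. Pads are 20 mm wide; open, the fingers measure 115 mm over their backs; the gripper's body (75 mm by 178 mm) begins 61 mm behind the grasp point.
Start: joints at [1.309, 0.423, 1.63, -0, 1.089, -0.019], TCP at [150.232, 606.659, 222.675] pointing down, gripper open.
Joint ranges: [-3, 3], [-0.9, 2.11], [0.09, 2.58], [-1.31, 4.45], [0.11, 2.69], [-2.54, 2.54]. Speed limits (rad/s): [2.39, 2.39, 3.01, 3.14, 3.14, 3.14].

## Interface

Orientations are given as a rotation vector (axis times angle).
In Python, from workcell import get_obs, optics, close_job, spotter, ctrl gives the robot as it stands. The module is installed in compiled form; this text tells all that it offers.
- The arm moves only by the tool move_arm, never from a script. Its argument "rows" is a list of rows, each a list of 5 numbers: the shift along the tool's x, y, z in cm, then the turn about the tool's z in degrees, then the opening in per cent of the stroke, from 0 (shut) to 100 (fully open). A call has 1 to 10 rows; each row shifts and turns the commanded pose from where the row before left it, along the tool's axes as they then stand; what a row does not reach is not made up. A row lasts 1/8 s, in which the tool goes at most 62.5 mm and 10.7 degrees, less where a joint would pass 70% of its speed; a pose out of reach is approached as far as the arm can. A call with a gripper value outside its range is refused whole. The fingers move at their own pace and stop on an object; the grip force is fixed at half the most. Time passes only in rows, so rows that do not move let the fingers close. It gives the time, the measured TCP pose, the force, the opening and the grip force at its end, in the units of the state.
- get_obs(): the state, without advancing time (a new reading comes with each control period).
- optics.get_image(name): name is "scene" or "top" or "wrist"; returns the picture (420x560x3 uint8, blue, green, red); there is no depth.
- optics.calibration(name): a dict with "camera_matrix" (3x3 intrinsics, pixels), "xyz" and "orientation" of the camera in the world. Camera axes: x right, y down, z forward; pixel columns grow to the right and rows downward; lengths in mm; the calibration is good to about 2 mm. The wrist camera is an equidistant fisheye: a pixel r from the principal point sees the ray r / f radians off the axis. A picture is of the moment at which its call begins: read the wrist's pose just before it. calibration takes no time and is no camera call; for the wrist camera it gives the pose at the moment of the call.
- close_job(): hands the job in; it is judged then, once.
Trained networks look in the newest picture that a camera, given by its name, has taken for a name from the list of things; names that differ only in an ending like _2 or _b are one class to them, and where a whole thing is asked for, a point or a joint stands for the part that bears it (a point fixed in the world has none). Each returns a list of dicts, best first, with "conf" (0 to 1); they miss things now and then, are a little off and sometimes report something else, mostly with a low value. They report only what shows in the picture. A call takes as long as a camera call.
- spotter.find_in(camera, label): "point" ([column, row] in pixels, amid what is visible of it).
- spotter.regions_of(camera, label): "region" (420x560 bool, what is visible of it) and "point" ([column, row] in pixels, amid what is visible of it).
The state is a dict: "t": time; "qpos": joint angles; "qvel": joint speeds; "joint_torque": joint torques, N m; "ee_pos": TCP position; "orientation": TCP orientation; "ft_force": force on the tool from outside, world axes, zero at the start; "moment": the same for the moment, N m; "width": finger opening in mm; "grasp_force": force on a finger pad.
Only numpy, scipy, OpenCV 4.12 (cv2) and the standard library are available. Lean on these libraries where they do the work, as an engineer would, in place of code of your own. Each camera call takes 0.05 s, during which the arm holds its last target. There are 200 camera calls.

## Task

Load the white refill cartridge into the dosing unit: lower it, without dropping it, to the bottom of whichever of the three wells fits its diameter, and let go. Only then key in the dose: press the square key, then the long bar key, then the round key, each right down and let up again before the next, and never the cross-shaped cancel key. Leave the jars, the cup and the timer where they stand.

Things in the scene. Friction and masses are not known exactly. Their poses are not given: they have to be found in the camera images.
- unit: Dosing unit, fixed: aluminium tray 150 (x) x 236 (y) x 12 mm, rims 22 mm high at y = +-115 mm, nozzles at the back. Origin: centre of underside, on the table; x from key row to well row, y along the rows, z up. On it three well blocks (x = 41; y = -66, 0, 66 mm) and four key modules (x = -40; y = -82.5, -27.5, 27.5, 82.5 mm); which stands where varies.
- refill: The refill cartridge, loose, to be loaded: plain white upright cylinder 36 mm in diameter, 80 mm tall, two thin grey bands, foot chamfered 3 mm, about 90 g. Origin: centre of its underside; z up along its axis. It stands on the table between two glass jars and a cup, some of them only about 20 mm away.
- well_small: Grey well block, fixed, 60 x 60 x 32 mm tall on the tray, with a round well 31 mm in diameter from top to bottom (2 mm chamfer at the mouth): too narrow for the cartridge. Origin: centre of the well's floor, which is the tray's top, 12 mm above the table; the mouth is 32 mm higher. Axes as the unit's.
- well_mid: Grey well block, fixed, 60 x 60 x 32 mm tall on the tray, with a round well 38 mm in diameter from top to bottom (2 mm chamfer at the mouth): the one that fits the cartridge. Origin: centre of the well's floor, which is the tray's top, 12 mm above the table; the mouth is 32 mm higher. Axes as the unit's.
- well_large: Grey well block, fixed, 60 x 60 x 32 mm tall on the tray, with a round well 45 mm in diameter from top to bottom (2 mm chamfer at the mouth): too wide for it. Origin: centre of the well's floor, which is the tray's top, 12 mm above the table; the mouth is 32 mm higher. Axes as the unit's.
- key_square_top (a point): Centre of the top face of a white spring key: square cap 28 x 28 mm. As it rests this is 44 mm above the table and 10 mm above its grey module (62 x 50 mm); axes as the unit's.
- key_square (a joint): Travel of the square key, m: 0 up, 0.006 right down (straight down). Preloaded spring: it begins to move at about 1.7 N and is at its stop at about 5 to 6 N; it springs back when let go.
- flag_square (a joint): Tell-tale pin of the square key, m: a small white pin 30 mm in front of the key on its module, 0 standing 7 mm proud, 0.006 sunk. It is pushed down with the key (as far as the key goes) and stays down. Nothing to be handled.
- key_bar_top (a point): Centre of the top face of a white spring key: long bar cap 14 (x) x 42 (y) mm. As it rests this is 44 mm above the table and 10 mm above its grey module (62 x 50 mm); axes as the unit's.
- key_bar (a joint): Travel of the bar key, m: 0 up, 0.006 right down (straight down). Preloaded spring: it begins to move at about 1.7 N and is at its stop at about 5 to 6 N; it springs back when let go.
- flag_bar (a joint): Tell-tale pin of the bar key, m: a small white pin 30 mm in front of the key on its module, 0 standing 7 mm proud, 0.006 sunk. It is pushed down with the key (as far as the key goes) and stays down. Nothing to be handled.
- key_round_top (a point): Centre of the top face of a white spring key: round cap 31 mm in diameter. As it rests this is 44 mm above the table and 10 mm above its grey module (62 x 50 mm); axes as the unit's.
- key_round (a joint): Travel of the round key, m: 0 up, 0.006 right down (straight down). Preloaded spring: it begins to move at about 1.7 N and is at its stop at about 5 to 6 N; it springs back when let go.
- flag_round (a joint): Tell-tale pin of the round key, m: a small white pin 30 mm in front of the key on its module, 0 standing 7 mm proud, 0.006 sunk. It is pushed down with the key (as far as the key goes) and stays down. Nothing to be handled.
- key_cross_top (a point): Centre of the top face of a white spring key: cap like a plus sign, arms 34 mm long and 10 mm wide; the cancel key, not to be pressed. As it rests this is 44 mm above the table and 10 mm above its grey module (62 x 50 mm); axes as the unit's.
- key_cross (a joint): Travel of the cross key, m: 0 up, 0.006 right down (straight down). Preloaded spring: it begins to move at about 1.7 N and is at its stop at about 5 to 6 N; it springs back when let go.
- flag_cross (a joint): Tell-tale pin of the cross key, m: a small white pin 30 mm in front of the key on its module, 0 standing 7 mm proud, 0.006 sunk. It is pushed down with the key (as far as the key goes) and stays down. Nothing to be handled.
- jar_short: Glass jar with a grey lid, loose, 60 mm in diameter, 82 mm tall; a bystander. Origin: centre of its underside.
- jar_tall: Glass jar with a grey lid, loose, 62 mm in diameter, 90 mm tall; a bystander. Origin: centre of its underside.
- cup: Open blue plastic dosing cup, loose, 57 mm in diameter, 54 mm tall; a bystander. Origin: centre of its underside.
- timer: Round wind-up kitchen timer, loose, 64 mm in diameter, 54 mm tall, beside the unit; a bystander. Origin: centre of its underside.

How it is judged:
By the outcome, as a careful person would: the job done as asked, in the order asked, and still so for the second after the job is handed in, with the robot touching nothing.
It also fails if it takes over 51 s, if anything falls off the work surface, if the arm or the gripper's body presses on something with over 40 N, if the wrist force passes 120 N, or if a joint passes its speed limit or range.

## Working session

There is one attempt and no reset: what is moved stays moved. The work goes in short steps, Python scripts to look and compute and a tool call to move; the robot and the scene stay as the last step left them, time stands still between calls to the robot, and variables do not carry over. Pictures are saved under pics/ and viewed, at most 10 in all, crops included, and the job is handed in when it is done.

Besides the shell and the picture viewer there is one more tool, called after "Emit:" in YAML: its name, and indented under it one key for each argument. move_arm: Moves the arm, as the interface text tells. Its arguments: {"type":"object","properties":{"rows":{"type":"array","items":{"type":"array","items":{"type":"number"}}}},"required":["rows"]}

```bash
mkdir -p pics
cat > h.py <<'E'
import numpy as np, cv2
from scipy.spatial.transform import Rotation as R
from workcell import get_obs, optics, close_job, spotter, ctrl
def rot(o):
    o=np.array(o,float)
    return o if o.shape==(3,3) else R.from_rotvec(o).as_matrix()
def ray(cal,p,fish=False):
    K=np.array(cal["camera_matrix"]); x=(p[0]-K[0,2])/K[0,0]; y=(p[1]-K[1,2])/K[1,1]
    if fish:
        r=np.hypot(x,y)+1e-12; d=np.array([np.sin(r)*x/r,np.sin(r)*y/r,np.cos(r)])
    else: d=np.array([x,y,1.])
    return np.array(cal["xyz"],float),rot(cal["orientation"])@d
def at_z(cal,p,z,fish=False):
    o,d=ray(cal,p,fish); return o+d*(z-o[2])/d[2]
E
python3 - <<'E'
from h import *
o=get_obs(); print({k:np.round(v,3) for k,v in o.items()}, ctrl.grip_point_offset)
ims=[]
H=dict(refill=40,well_small=32+12,well_mid=44,well_large=44,key_square_top=44,key_bar_top=44,key_round_top=44,key_cross_top=44,jar_short=41,jar_tall=45,cup=27,timer=27)
for c in ["top","scene"]:
    im=optics.get_image(c); cal=optics.calibration(c); cv2.imwrite(f"pics/{c}0.png",im)
    print(c,np.round(cal["xyz"]),np.round(rot(cal["orientation"]),2).tolist(),np.round(cal["camera_matrix"]).tolist())
    for n,z in H.items():
        for d in spotter.find_in(c,n)[:2]:
            print(c,n,round(d["conf"],2),np.round(d["point"]),np.round(at_z(cal,d["point"],z)))
E
```

```text
{'t': np.float64(0.0), 'qpos': array([ 1.309,  0.424,  1.631,  0.   ,  1.089, -0.019]), 'qvel': array([ 0.   ,  0.001,  0.001, -0.   ,  0.   ,  0.001]), 'joint_torque': array([ 1.0000e-03, -5.4463e+01, -2.7368e+01,  6.4000e-02,  2.3000e-02,
       -0.0000e+00]), 'ee_pos': array([150.052, 606.147, 221.916]), 'orientation': array([-3.800e-01, -3.118e+00,  2.000e-03]), 'ft_force': array([0.282, 0.511, 0.02 ]), 'moment': array([-0.046,  0.06 , -0.012]), 'grasp_force': np.float64(0.0), 'width': np.float64(87.599)} 18.700000000000003
top [ 355.   23. 1047.] [[0.03, -0.98, 0.18], [-1.0, -0.03, 0.0], [0.0, -0.18, -0.98]] [[392.0, 0.0, 279.0], [0.0, 392.0, 216.0], [0.0, 0.0, 1.0]]
top refill 0.52 [175. 204.] [562. 299.  40.]
top well_small 0.89 [339. 200.] [ 585. -130.   44.]
top well_small 0.38 [304. 227.] [511. -41.  44.]
top well_mid 0.97 [324. 198.] [589. -90.  44.]
top well_large 0.93 [294. 189.] [610. -11.  44.]
top well_large 0.35 [312. 215.] [543. -60.  44.]
top key_square_top 0.66 [281. 222.] [520.  20.  44.]
top key_square_top 0.56 [314. 212.] [548. -66.  44.]
top key_bar_top 0.44 [
[... 669 characters left out ...]
ne well_small 0.54 [265. 198.] [589.  -3.  44.]
scene well_mid 0.84 [277. 184.] [576. -67.  44.]
scene well_mid 0.74 [284. 212.] [517.  28.  44.]
scene well_large 0.56 [262. 197.] [601.  -3.  44.]
scene well_large 0.36 [236. 279.] [562. 282.  44.]
scene key_square_top 0.43 [284. 212.] [518.  25.  44.]
scene key_round_top 0.53 [291. 200.] [513. -24.  44.]
scene key_cross_top 0.34 [256. 269.] [524. 235.  44.]
scene jar_short 0.82 [211. 270.] [638. 279.  41.]
scene jar_short 0.68 [252. 267.] [537. 230.  41.]
scene jar_tall 0.7 [235. 310.] [529. 364.  45.]
scene jar_tall 0.66 [274. 185.] [582. -60.  45.]
scene cup 0.92 [255. 268.] [532. 224.  27.]
scene timer 0.78 [317. 164.] [ 485. -211.   27.]
```

View pics/top0.png

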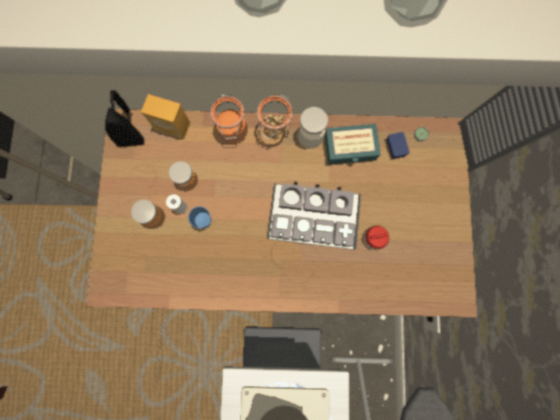

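View pics/scene0.png

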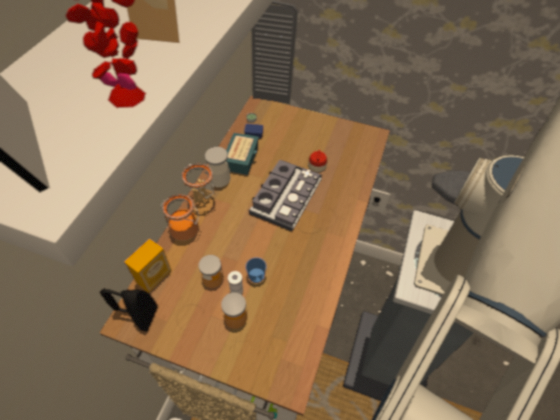

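The top picture shows the large, mid and small wells at about (292,197), (316,200) and (341,203). The keys are square (282,223), round (303,227), bar (324,229) and cross (346,232). The refill is at (174,203), between the jars at (181,175) and (144,212) and the cup at (200,218). The scene view agrees. I'm moving above the refill.

Emit:
move_arm:
  rows:
    - [-4.74,-2.03,0,0,60]
    - [-4.74,-2.03,0,0,60]
    - [-4.74,-2.03,0,0,60]
    - [-4.74,-2.03,0,0,60]
    - [-4.74,-2.03,0,0,60]
    - [-4.74,-2.03,0,0,60]
    - [-4.74,-2.03,0,0,60]
    - [-4.74,-2.03,0,0,60]
    - [-4.74,-2.03,0,0,60]
    - [-4.74,-2.03,0,0,60]

```text
t: 2.55
ee_pos: [562.8, 294.5, 222.8]
orientation: [0.381, 3.118, 0.0]
ft_force: [-0.1, 0.8, 0.4]
width: 53.0
grasp_force: 0.0
```

Emit:
move_arm:
  rows:
    - [0,0,0,10.2,60]
    - [0,0,0,10.2,60]
    - [0,0,0,10.2,60]
    - [0,0,0,10.2,60]
    - [0,0,0,10.2,60]
    - [0,0,0,0,60]
    - [0,0,0,0,60]

```text
t: 3.42
ee_pos: [561.5, 295.6, 222.7]
orientation: [1.681, 2.654, -0.0]
ft_force: [-0.0, -0.1, 0.3]
width: 52.7
grasp_force: 0.0
```

```bash
cat >> h.py <<'E'
def look(name,things,save=None):
    cal=optics.calibration(name); im=optics.get_image(name); f=name=="wrist"
    if save: cv2.imwrite(save,im)
    for n,z in things.items():
        for d in spotter.regions_of(name,n)[:2]:
            g=d["region"].astype(np.uint8); m=cv2.boundingRect(g)
            print(n,round(d["conf"],2),np.round(d["point"]),"area",g.sum(),"box",m,np.round(at_z(cal,d["point"],z,f),1))
    return cal,im
def state():
    o=get_obs(); M=rot(o["orientation"])
    print("t",round(float(o["t"]),2),"p",np.round(o["ee_pos"],1),"yaw_y",np.round(np.degrees(np.arctan2(M[1,1],M[0,1])),2),"z",np.round(M[:,2],3),"w",o["width"],"F",np.round(o["ft_force"],2),"g",o["grasp_force"])
    return o,M
E
python3 - <<'E'
from h import *
o,M=state()
cal,im=look("wrist",dict(refill=80,jar_short=82,jar_tall=90,cup=54),"pics/w1.png")
print(cal)
E
```

```text
t 3.42 p [561.5 295.6 222.7] yaw_y 25.29 z [-0. -0. -1.] w 52.70283526950637 F [-0.   -0.06  0.3 ] g 0.0
refill 0.95 [275. 197.] area 1482 box (259, 170, 37, 50) [556.4 297.6  80. ]
jar_short 0.65 [333. 230.] area 2862 box (305, 198, 61, 68) [623.4 292.   82. ]
jar_tall 0.97 [281. 123.] area 3334 box (249, 91, 66, 65) [530.8 364.5  90. ]
jar_tall 0.67 [227. 233.] area 2137 box (200, 201, 51, 54) [528.4 247.5  90. ]
cup 0.72 [227. 232.] area 2199 box (200, 200, 52, 55) [528.6 233.   54. ]
{'camera_matrix': array([[325.1922621 ,   0.        , 277.42806767],
       [  0.        , 325.1922621 , 214.37852314],
       [  0.        ,   0.        ,   1.        ]]), 'xyz': array([524.42303704, 371.15422803, 384.1459174 ]), 'orientation': array([2.7678733 , 0.62015754, 0.09643906])}
```

View pics/w1.png

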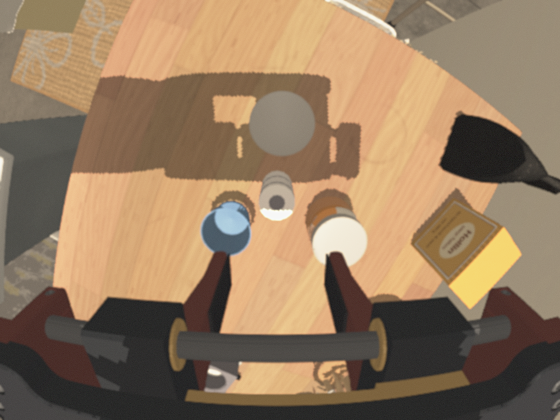

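The wrist view shows the refill at (276,197), with the cup at (228,230), the short jar at (338,240) and the tall jar at (282,123). I'll fit the silhouettes to get exact positions.

```bash
cat >> h.py <<'E'
from scipy.optimize import minimize, least_squares
def proj(cal,P,fish):
    K=np.array(cal["camera_matrix"]); q=(np.asarray(P,float)-np.array(cal["xyz"]))@rot(cal["orientation"])
    if fish:
        r=np.hypot(q[:,0],q[:,1])+1e-12; th=np.arctan2(r,q[:,2]); u=q[:,:2]*(th/r)[:,None]
    else: u=q[:,:2]/q[:,2:]
    return u*K[0,0]+K[:2,2]
A=np.linspace(0,2*np.pi,60)
def cyl(x,y,z0,z1,r): return np.concatenate([np.c_[x+r*np.cos(A),y+r*np.sin(A),0*A+z] for z in (z0,z1)])
def fitcyl(cal,region,z0,z1,r,xy,fish):
    "IoU fit of an upright cylinder's silhouette"
    def cost(v):
        h=cv2.convexHull(proj(cal,cyl(v[0],v[1],z0,z1,r),fish).astype(np.float32))
        m=np.zeros(region.shape,np.uint8); cv2.fillConvexPoly(m,np.round(h*16).astype(int),1,shift=4); m=m>0
        return 1-(m&region).sum()/(m|region).sum()
    s=minimize(cost,xy,method="Nelder-Mead",options=dict(initial_simplex=np.array(xy)+[[0,0],[8,0],[0,8]]))
    return s.x,1-s.fun
E
python3 - <<'E'
from h import *
for c in ["wrist","top","scene"]:
    cal=optics.calibration(c); optics.get_image(c)
    for n,h,r,xy in [("refill",80,18,(562,293)),("jar_short",82,30,(632,286)),("jar_tall",90,31,(531,364)),("cup",54,28.5,(529,234))]:
        L=spotter.regions_of(c,n)
        if L: print(c,n,round(L[0]["conf"],2),fitcyl(cal,L[0]["region"],0,h,r,xy,c=="wrist"))
E
```

```text
wrist refill 0.93 (array([560.40972352, 293.55459797]), np.float64(0.937007874015748))
wrist jar_short 0.89 (array([636.82023478, 282.40580034]), np.float64(0.8159933591588268))
wrist jar_tall 0.92 (array([531.76065716, 365.43513221]), np.float64(0.8865135919767749))
wrist cup 0.56 (array([526.38899231, 229.25005341]), np.float64(0.834351145038168))
top refill 0.7 (array([562., 293.]), np.float64(0.0))
top jar_short 0.92 (array([640.015625 , 285.5703125]), np.float64(0.8411078717201166))
top cup 0.59 (array([528.13671875, 235.33398438]), np.float64(0.7779960707269156))
scene refill 0.65 (array([560.46490479, 290.56329346]), np.float64(0.7742857142857142))
scene jar_short 0.92 (array([635.7265625 , 283.12890625]), np.float64(0.8510344827586207))
scene jar_tall 0.72 (array([532.47265625, 360.78320312]), np.float64(0.8327444051825678))
scene cup 0.69 (array([526.00292969, 224.28076172]), np.float64(0.7523629489603024))
```

Emit:
move_arm:
  rows:
    - [-0.17,-0.19,4,0,60]
    - [0,0,4,0,60]
    - [0,0,3.5,0,60]
    - [0,0,3.0,0,60]
    - [0,0,2.0,0,60]
    - [0,0,1.1,0,60]
    - [0,0,0,0,60]
    - [0,0,0,0,60]

```text
t: 5.42
ee_pos: [561.2, 293.7, 47.7]
orientation: [1.685, 2.65, 0.002]
ft_force: [0.2, 1.2, -0.2]
width: 52.6
grasp_force: 0.0
```

Emit:
move_arm:
  rows:
    - [0,0,0,0,45]
    - [0,0,0,0,40]
    - [0,0,0,0,30]
    - [0,0,0,0,20]
    - [0,0,0,0,20]
    - [0,0,0,0,20]

```text
t: 6.18
ee_pos: [560.9, 293.5, 47.3]
orientation: [1.686, 2.651, 0.001]
ft_force: [0.1, -1.4, 5.6]
width: 35.2
grasp_force: 30.0
```

Emit:
move_arm:
  rows:
    - [0,0,-1,0,20]
    - [0,0,-3,0,20]
    - [0,0,-4,0,20]
    - [0,0,-3,0,20]
    - [0,0,-1.2,0,20]
    - [-2,-0.6,0,0,20]
    - [-4,-1.15,0,0,20]
    - [-5,-1.44,0,0,20]
    - [-5,-1.44,0,0,20]
    - [-5,-1.44,0,0,20]

```text
t: 7.42
ee_pos: [593.3, 74.4, 166.8]
orientation: [-1.685, -2.649, 0.003]
ft_force: [0.8, -0.6, -0.1]
width: 35.5
grasp_force: 30.0
```

Emit:
move_arm:
  rows:
    - [-5,-1.44,0,0,20]
    - [-5,-1.44,0,0,20]
    - [-3.4,-1,0,0,20]
    - [-2,-0.54,0,0,20]
    - [0,0,0,-8,20]
    - [0,0,0,-10,20]
    - [0,0,0,-10,20]
    - [0,0,0,-10,20]
    - [0,0,0,-10,20]
    - [0,0,0,-9,20]

```text
t: 8.68
ee_pos: [618.9, -80.6, 167.5]
orientation: [-0.207, -3.133, -0.0]
ft_force: [-0.1, 0.0, -0.3]
width: 35.4
grasp_force: 30.0
```

Emit:
move_arm:
  rows:
    - [0,0,0,-8,20]
    - [0,0,0,0,20]
    - [0,0,0,0,20]

```text
t: 9.05
ee_pos: [619.4, -80.7, 168.1]
orientation: [-0.001, -3.141, -0.0]
ft_force: [0.0, -0.6, -0.4]
width: 35.5
grasp_force: 30.0
```

Run:
```python
from h import *
o,M=state()
cal,im=look("wrist",dict(well_small=44,well_mid=44,well_large=44,key_square_top=44,key_round_top=44,key_bar_top=44,key_cross_top=44,refill=80,timer=54),"pics/w2.png")
print(cal)
```

```text
t 9.05 p [619.4 -80.7 168.1] yaw_y 89.95 z [-0.001  0.    -1.   ] w 35.47653072520816 F [ 0.01 -0.59 -0.36] g 29.979775696992874
well_small 0.9 [207. 162.] area 3818 box (183, 130, 70, 70) [ 576.3 -144.8   44. ]
well_mid 0.83 [287. 180.] area 3450 box (253, 133, 72, 73) [593.3 -73.6  44. ]
well_large 0.84 [362. 189.] area 3249 box (321, 141, 74, 72) [600.6  -3.4  44. ]
well_large 0.55 [389.  70.] area 54 box (385, 66, 9, 8) [490.   18.2  44. ]
key_square_top 0.88 [386.  96.] area 891 box (370, 84, 32, 34) [515.1  15.   44. ]
key_square_top 0.64 [203.  81.] area 824 box (185, 62, 40, 39) [ 502.7 -146.6   44. ]
key_round_top 0.74 [205.  81.] area 756 box (186, 62, 39, 38) [ 503.  -144.7   44. ]
key_round_top 0.55 [328.  91.] area 971 box (310, 75, 36, 34) [513.4 -38.   44. ]
key_cross_top 0.8 [206.  80.] area 783 box (185, 62, 40, 39) [ 501.8 -144.1   44. ]
refill 0.81 [276. 276.] area 6844 box (240, 214, 76, 116) [669.8 -83.3  80. ]
refill 0.59 [384. 100.] area 972 box (369, 84, 35, 34) [520.    1.1  80. ]
timer 0.63 [129.  79.] area 3336 box (93, 47, 70, 64) [ 495.9 -213.6   54. ]
{'camera_matrix': array([[325.1922621 ,   0.        , 277.42806767],
       [  0.        , 325.1922621 , 214.37852314],
       [  0.        ,   0.        ,   1.        ]]), 'xyz': array([534.2287879 , -81.37790969, 329.68468642]), 'orientation': array([2.05577947, 2.05303092, 0.31832885])}
```

View pics/w2.png

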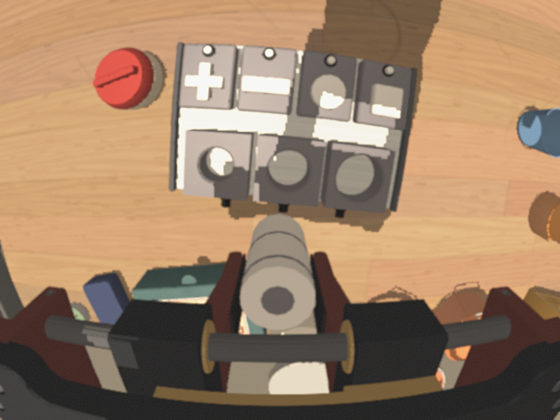

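The wrist picture shows wells small, mid and large at (218,162), (288,168) and (356,175). The keys are cross (204,81), bar (266,86), round (328,93) and square (386,98). The cartridge is held upright at (276,270). I'll rectify the image onto the z=44 plane for precise positions.

Run:
```python
from h import *
cal=optics.calibration("wrist"); im=cv2.imread("pics/w2.png")
cs=dict(ws=(218,162),wm=(288,168),wl=(356,175),kx=(204,81),kb=(266,86),kr=(328,93),ks=(386,98))
L=dict(ws=(41,-66),wm=(41,0),wl=(41,66),kx=(-40,-82.5),kb=(-40,-27.5),kr=(-40,27.5),ks=(-40,82.5))
W=np.array([at_z(cal,cs[k],44,True)[:2] for k in cs]); U=np.array([L[k] for k in cs])
f=lambda v:(W-(U@np.array([[np.cos(v[2]),np.sin(v[2])],[-np.sin(v[2]),np.cos(v[2])]])+v[:2]))
s=least_squares(lambda v:f(v).ravel(),[550,-60,0]); print(s.x,np.degrees(s.x[2]));print(np.round(f(s.x),1))
# rectified in unit frame, 4 px/mm
v=s.x; c,si=np.cos(v[2]),np.sin(v[2])
k=3.2; gx,gy=np.meshgrid(np.arange(-120,120,1/k),np.arange(90,-90,-1/k))  # cols: unit y, rows: unit x down
P=np.stack([v[0]+c*gy-si*gx,v[1]+si*gy+c*gx,0*gx+44],-1).reshape(-1,3)
uv=proj(cal,P,True).astype(np.float32).reshape(*gx.shape,2)
r=cv2.remap(im,uv[...,0],uv[...,1],cv2.INTER_CUBIC)
for q,rad in zip(U,[17.5,21,24.5,0,0,15.5,0]):
    p=(int((q[1]+120)*k),int((90-q[0])*k)); cv2.drawMarker(r,p,(0,0,255),0,12)
    if rad: cv2.circle(r,p,int(rad*k),(0,255,0),1)
cv2.imwrite("pics/rect.png",r); np.save("unit.npy",v)
```

```text
[ 5.47285221e+02 -6.89763649e+01 -9.12752869e-02] -5.229688711568951
[[-5.2  3.2]
 [-5.3  0.1]
 [-5.8 -3.4]
 [ 3.8  1.2]
 [ 5.1  0.8]
 [ 5.5 -0.2]
 [ 1.8 -1.8]]
```

View pics/rect.png

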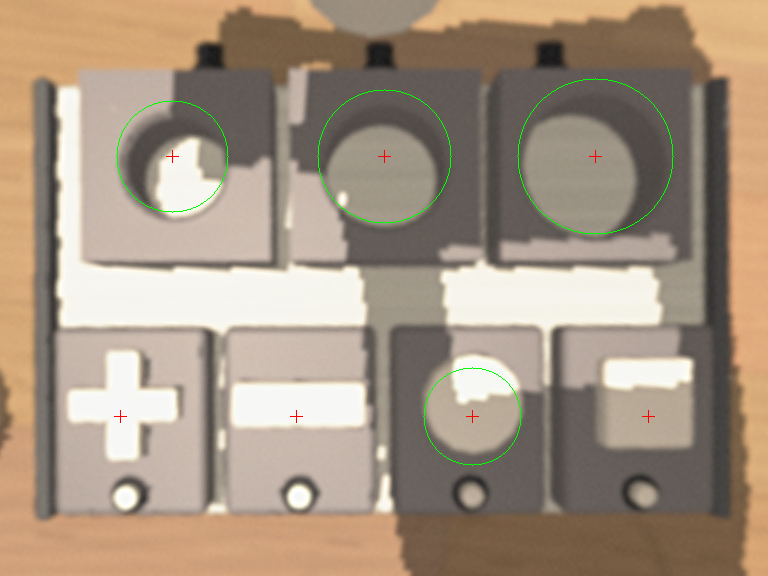

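The rectified picture puts the mid block's centre at about (386,166), the keys in row 404, and the key centres at columns 123, 299, 473 and 647. Next I'll fit the held cartridge in the same picture.

Run:
```python
from h import *
o,M=state(); cal=optics.calibration("wrist"); optics.get_image("wrist")
L=spotter.regions_of("wrist","refill"); zb=o["ee_pos"][2]-47.3
print(fitcyl(cal,L[0]["region"],zb,zb+80,18,o["ee_pos"][:2],True))
v=np.load("unit.npy"); c,s=np.cos(v[2]),np.sin(v[2])
for n,p in dict(mid=(385.5,166),cross=(123,405),bar=(299,405),round=(473,404.5),square=(647,403.5)).items():
    y=p[0]/3.2-120; x=90-p[1]/3.2
    print(n,np.round([x,y],1),np.round([v[0]+c*x-s*y,v[1]+s*x+c*y],1))
```

```text
t 9.55 p [619.9 -80.8 168.7] yaw_y 90.07 z [ 0.  0. -1.] w 35.42952029061282 F [-0.55 -0.68 -0.96] g 29.979946240782738
(array([617.41333657, -81.66154467]), np.float64(0.9502669289126159))
mid [38.1  0.5] [585.3 -72. ]
cross [-36.6 -81.6] [ 503.4 -146.9]
bar [-36.6 -26.6] [508.5 -92.1]
round [-36.4  27.8] [513.6 -38. ]
square [-36.1  82.2] [518.8  16.2]
```

Emit:
move_arm:
  rows:
    - [0.6,0.2,0,0,20]
    - [1.3,0.37,0,0,20]
    - [1.0,0.3,0,0,20]
    - [0.3,0.1,0,0,20]
    - [0,0,1.5,0,20]
    - [0,0,2.5,0,20]
    - [0,0,1.6,0,20]
    - [0,0,0.5,0,20]
    - [0,0,0,0,20]
    - [0,0,0,0,20]

```text
t: 10.9
ee_pos: [588.4, -71.3, 108.3]
orientation: [-0.002, 3.14, -0.0]
ft_force: [-0.5, 0.9, 0.5]
width: 35.1
grasp_force: 30.0
```

Run:
```python
from h import *
o,M=state(); cal=optics.calibration("wrist"); im=optics.get_image("wrist")
L=spotter.regions_of("wrist","refill"); zb=o["ee_pos"][2]-47.3
x,q=fitcyl(cal,L[0]["region"],zb,zb+80,18,o["ee_pos"][:2],True); print(x,q)
cv2.imwrite("pics/w3raw.png",im)
v=np.load("unit.npy"); c,si=np.cos(v[2]),np.sin(v[2])
k=3.2; gx,gy=np.meshgrid(np.arange(-120,120,1/k),np.arange(90,-90,-1/k))
P=np.stack([v[0]+c*gy-si*gx,v[1]+si*gy+c*gx,0*gx+44],-1).reshape(-1,3)
uv=proj(cal,P,True).astype(np.float32).reshape(*gx.shape,2)
r=cv2.remap(im,uv[...,0],uv[...,1],cv2.INTER_CUBIC)
for qx,qy in [(38.1,-66),(38.1,.5),(38.1,66),(-36.5,-82),(-36.5,-27),(-36.5,28),(-36.5,82)]:
    cv2.drawMarker(r,(int((qy+120)*k),int((90-qx)*k)),(0,0,255),0,12)
for z,col in [(zb,(255,0,0))]:
    A2=np.c_[x[0]+18*np.cos(A),x[1]+18*np.sin(A),0*A+z]; o0=np.array(cal["xyz"])
    W=o0+(A2-o0)*((44-o0[2])/(A2[:,2]-o0[2]))[:,None]; d=W[:,:2]-v[:2]
    u=np.c_[-si*d[:,0]+c*d[:,1],c*d[:,0]+si*d[:,1]]
    cv2.polylines(r,[np.c_[(u[:,0]+120)*k,(90-u[:,1])*k].astype(int)],True,col,1)
cv2.imwrite("pics/rect2.png",r)
```

```text
t 10.9 p [588.4 -71.3 108.3] yaw_y 90.09 z [ 0.001 -0.    -1.   ] w 35.09163938398447 F [-0.55  0.94  0.51] g 29.979617558419704
[585.92422675 -72.29168833] 0.9470579974722652
```

View pics/rect2.png

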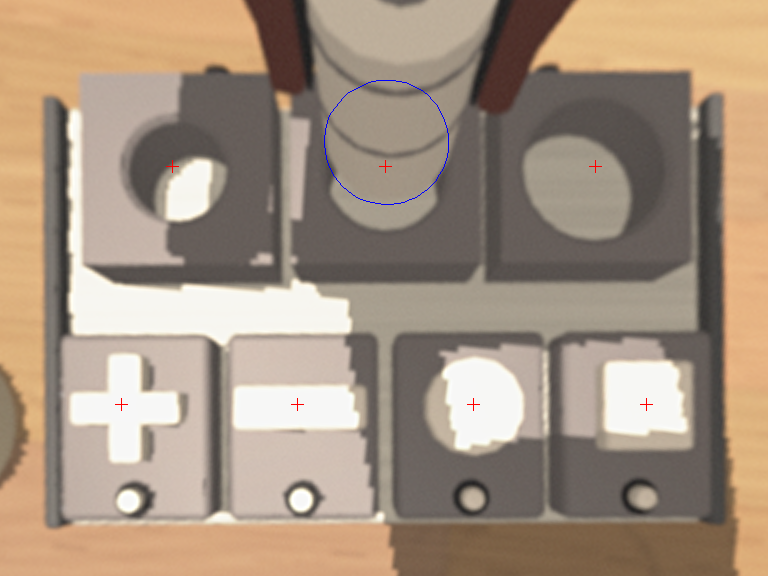

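Emit:
move_arm:
  rows:
    - [0.14,0.02,0,0,20]
    - [0,0,0.8,0,20]
    - [0,0,0.5,0,20]
    - [0,0,0.4,0,20]
    - [0,0,0.2,0,20]
    - [0,0,0.2,0,20]
    - [0,0,0.2,0,20]
    - [0,0,0,0,20]

```text
t: 12.0
ee_pos: [586.4, -71.0, 84.6]
orientation: [0.002, -3.142, -0.0]
ft_force: [-1.0, -0.6, -0.2]
width: 35.5
grasp_force: 30.0
```

Emit:
move_arm:
  rows:
    - [0,0,0.4,0,20]
    - [0,0,0.4,0,20]
    - [0,0,0.4,0,20]
    - [0,0,0.4,0,20]
    - [0,0,0.3,0,20]
    - [0,0,0.2,0,20]
    - [0,0,0.1,0,20]
    - [0,0,0,0,20]

```text
t: 13.0
ee_pos: [586.4, -71.0, 62.7]
orientation: [0.002, -3.142, -0.0]
ft_force: [0.7, 0.9, -1.0]
width: 35.3
grasp_force: 30.0
```

Emit:
move_arm:
  rows:
    - [0,0,0.1,0,20]
    - [0,0,0.1,0,20]
    - [0,0,0.1,0,20]
    - [0,0,0,0,20]

```text
t: 13.5
ee_pos: [586.4, -71.0, 59.6]
orientation: [0.002, -3.142, -0.0]
ft_force: [0.3, 0.4, -1.0]
width: 35.3
grasp_force: 30.0
```

Emit:
move_arm:
  rows:
    - [0,0,0.05,0,20]
    - [0,0,0.05,0,20]
    - [0,0,0,0,20]

```text
t: 13.88
ee_pos: [586.6, -71.0, 59.2]
orientation: [-0.002, 3.141, -0.0]
ft_force: [-0.9, 0.4, 4.5]
width: 35.3
grasp_force: 30.0
```

Emit:
move_arm:
  rows:
    - [0,0,0,0,60]
    - [0,0,0,0,60]
    - [0,0,0,0,60]
    - [0,0,-0.5,0,60]
    - [0,0,-2.0,0,60]
    - [0,0,-3.5,0,60]
    - [0,0,-2,0,60]
    - [0,0,0,0,60]
    - [0,0,0,0,60]

```text
t: 15.0
ee_pos: [586.2, -70.9, 138.7]
orientation: [0.002, -3.142, 0.0]
ft_force: [0.1, -0.1, -0.6]
width: 52.7
grasp_force: 0.0
```

Emit:
move_arm:
  rows:
    - [1.6,2.15,0,0,0]
    - [2.5,3.3,0,0,0]
    - [1.9,2.5,0,0,0]
    - [0.6,0.8,0,0,0]
    - [0,0,1.5,0,0]
    - [0,0,2.5,0,0]
    - [0,0,2.5,0,0]
    - [0,0,1.5,0,0]
    - [0,0,0,0,0]
    - [0,0,0,0,0]

```text
t: 16.25
ee_pos: [520.9, 16.2, 59.0]
orientation: [-0.002, 3.141, -0.0]
ft_force: [0.1, -0.6, 0.3]
width: 0.6
grasp_force: 0.0
```

Run:
```python
from h import *
state(); cal,im=look("wrist",dict(refill=92,key_square_top=44,key_round_top=44,key_bar_top=44,key_cross_top=44),"pics/w4.png")
```

```text
t 16.25 p [520.9  16.2  59. ] yaw_y 90.07 z [ 0.001 -0.    -1.   ] w 0.6167466326730473 F [ 0.08 -0.63  0.26] g 0.0
refill 0.92 [144. 364.] area 2090 box (110, 314, 64, 72) [566.6 -61.3  92. ]
refill 0.39 [153. 294.] area 2957 box (116, 276, 90, 50) [517.7 -45.6  92. ]
key_square_top 0.66 [284. 241.] area 1400 box (257, 227, 51, 50) [508.3  19.3  44. ]
key_round_top 0.97 [197. 245.] area 1995 box (168, 219, 51, 51) [511.2 -33.3  44. ]
key_bar_top 0.55 [118. 236.] area 1454 box (86, 220, 61, 30) [506.5 -86.2  44. ]
key_bar_top 0.55 [534. 255.] area 3541 box (500, 213, 60, 80) [524.5 213.6  44. ]
key_cross_top 0.79 [ 51. 225.] area 1209 box (31, 201, 43, 50) [ 500.1 -142.3   44. ]
```

View pics/w4.png

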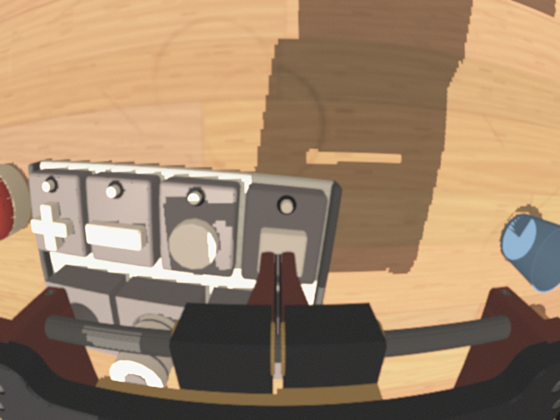

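The fingertip at (277,253) sits over the square key, whose cap covers (257–308, 228–277), and the cartridge stands in its well at (144,360). I'm pressing now.

Emit:
move_arm:
  rows:
    - [0,0,0.8,0,0]
    - [0,0,0.6,0,0]
    - [0,0,0.3,0,0]
    - [0,0,0.2,0,0]
    - [0,0,0.2,0,0]
    - [0,0,0,0,0]

```text
t: 17.3
ee_pos: [520.2, 16.4, 38.3]
orientation: [0.002, -3.141, -0.0]
ft_force: [-3.0, -0.5, 10.5]
width: 0.9
grasp_force: 5.2
```

Emit:
move_arm:
  rows:
    - [0,0,0.05,0,0]
    - [0,0,0,0,0]
    - [0,0,-0.8,0,0]
    - [0,0,-1.0,0,0]
    - [0,0,-0.8,0,0]
    - [0,0,0,0,0]

```text
t: 18.05
ee_pos: [520.8, 16.4, 63.8]
orientation: [-0.002, 3.14, 0.0]
ft_force: [0.1, 0.2, -1.4]
width: 0.1
grasp_force: 0.0
```

Run:
```python
from h import *
state(); im=optics.get_image("wrist"); cal=optics.calibration("wrist")
cv2.imwrite("pics/w5.png",cv2.resize(im[140:400,0:370],None,fx=2,fy=2,interpolation=cv2.INTER_CUBIC))
```

```text
t 18.05 p [520.8  16.4  63.8] yaw_y 90.09 z [ 0.001  0.    -1.   ] w 0.133326420609052 F [ 0.12  0.21 -1.44] g 0.0
```

View pics/w5.png

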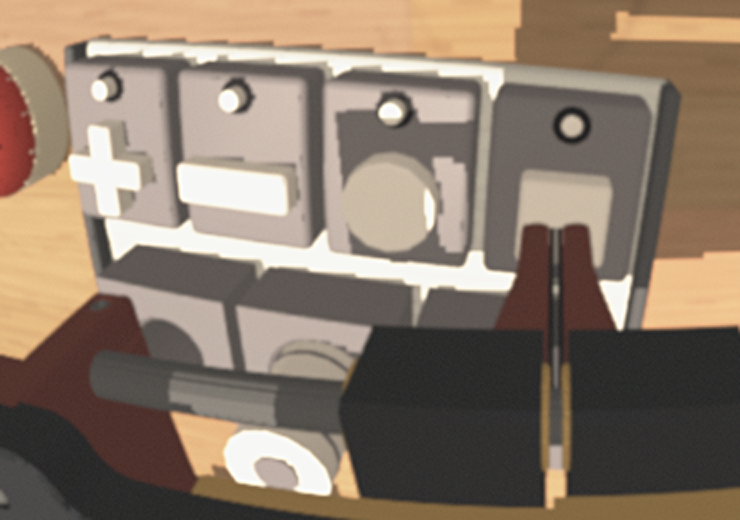

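The square's pin is sunk at (571,125) while the other pins stand proud. I'm moving to the bar.

Emit:
move_arm:
  rows:
    - [0.25,-2.5,0,0,0]
    - [0.4,-4.2,0,0,0]
    - [0.3,-3.1,0,0,0]
    - [0.1,-1.05,0,0,0]
    - [0,0,0,0,0]
    - [0,0,0.8,0,0]
    - [0,0,0.7,0,0]
    - [0,0,0,0,0]

```text
t: 19.1
ee_pos: [509.4, -91.3, 47.3]
orientation: [0.004, -3.14, -0.001]
ft_force: [-0.3, 0.1, -0.8]
width: 0.5
grasp_force: 0.0
```

Run:
```python
from h import *
state(); im=optics.get_image("wrist")
cv2.imwrite("pics/w6.png",cv2.resize(im[140:400,90:460],None,fx=2,fy=2,interpolation=cv2.INTER_CUBIC))
```

```text
t 19.1 p [509.4 -91.3  47.3] yaw_y 90.15 z [-0.002  0.    -1.   ] w 0.4644909506827629 F [-0.33  0.07 -0.75] g 0.0
```

View pics/w6.png

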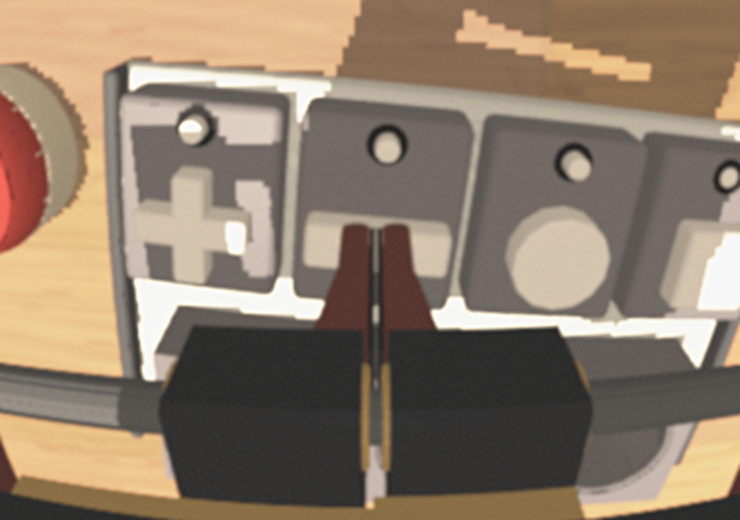

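The fingertips at (376,230) are over the bar cap, which spans (305–450, 212–277). I'm pressing it.

Emit:
move_arm:
  rows:
    - [0,0,0.4,0,0]
    - [0,0,0.3,0,0]
    - [0,0,0.2,0,0]
    - [0,0,0.1,0,0]
    - [0,0,0,0,0]

```text
t: 19.77
ee_pos: [510.3, -92.0, 38.4]
orientation: [-0.002, 3.141, 0.0]
ft_force: [0.6, 3.5, 4.5]
width: 0.1
grasp_force: 2.4
```

Emit:
move_arm:
  rows:
    - [0,0,0.1,0,0]
    - [0,0,0.05,0,0]
    - [0,0,0,0,0]

```text
t: 20.15
ee_pos: [510.4, -92.0, 38.0]
orientation: [-0.002, 3.141, 0.0]
ft_force: [-2.6, 3.8, 19.1]
width: 0.4
grasp_force: 9.5
```

Emit:
move_arm:
  rows:
    - [0,0,-0.8,0,0]
    - [0,0,-1.2,0,0]
    - [0,0,-0.6,0,0]
    - [-0.1,1.2,0,0,0]
    - [-0.2,2.5,0,0,0]
    - [-0.15,1.75,0,0,0]
    - [0,0,0,0,0]
    - [0,0,0.8,0,0]
    - [0,0,0.8,0,0]
    - [0,0,0,0,0]

```text
t: 21.4
ee_pos: [513.6, -38.0, 45.7]
orientation: [0.001, -3.14, -0.0]
ft_force: [0.3, -0.4, -0.1]
width: 0.4
grasp_force: 0.0
```

Emit:
move_arm:
  rows:
    - [0,0,0.4,0,0]
    - [0,0,0.3,0,0]
    - [0,0,0.2,0,0]
    - [0,0,0.1,0,0]
    - [0,0,0,0,0]

```text
t: 22.02
ee_pos: [514.5, -37.9, 38.1]
orientation: [-0.003, 3.141, -0.001]
ft_force: [-5.7, -2.9, 19.9]
width: 0.4
grasp_force: 10.1
```

Down at its stop (about 20 N). I'll lift well clear and check.

Emit:
move_arm:
  rows:
    - [0,0,-0.8,0,0]
    - [0,0,-2,0,0]
    - [0,0,-4,0,0]
    - [0,0,-4,0,0]
    - [-3,0,-3,0,0]
    - [-5,0,0,0,0]
    - [-3,0,0,0,0]
    - [0,0,0,0,0]
    - [0,0,0,0,0]

```text
t: 23.15
ee_pos: [623.0, -37.2, 174.0]
orientation: [0.003, -3.14, -0.0]
ft_force: [-0.1, -0.6, 0.1]
width: 0.4
grasp_force: 0.0
```

Run:
```python
from h import *
state(); im=optics.get_image("wrist"); cal=optics.calibration("wrist")
L=spotter.regions_of("wrist","refill")
if L: print(L[0]["conf"],fitcyl(cal,L[0]["region"],12,92,18,(585,-72),True))
cv2.imwrite("pics/w7.png",cv2.resize(im[0:300,100:500],None,fx=2,fy=2,interpolation=cv2.INTER_CUBIC))
```

```text
t 23.15 p [623.  -37.2 174. ] yaw_y 90.09 z [-0.002  0.    -1.   ] w 0.36744297434281153 F [-0.05 -0.56  0.09] g 0.0
0.83 (array([584.23100924, -71.60667276]), np.float64(0.9150206706476803))
```

View pics/w7.png

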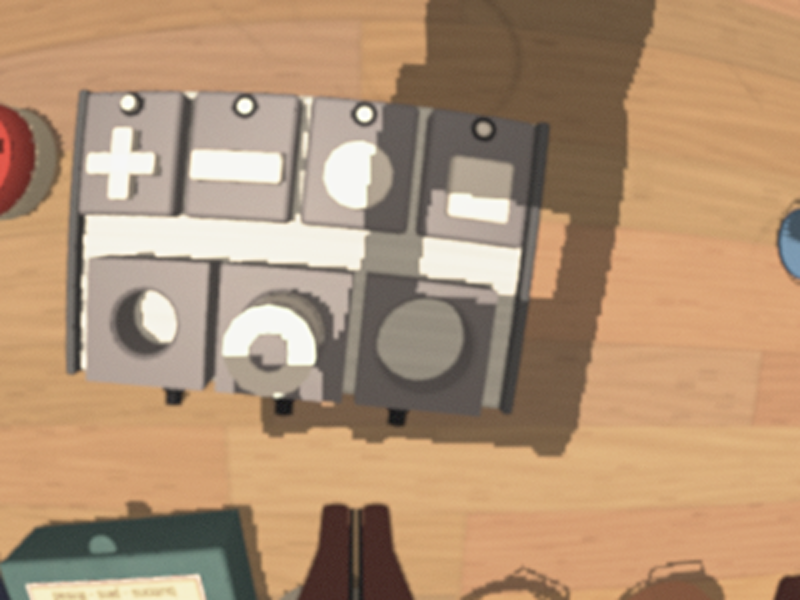

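The cartridge is upright in the middle well, at about (268,345) in this crop. The bar, round and square pins are sunk, at (245,105), (364,114) and (484,128). The cross pin still stands proud at (131,103), so I'm handing in.

```bash
python3 -c "
from h import *
print(close_job())"
```

```text
the job is handed in; nothing more can be done
None
```

The cartridge was lowered into the mid (38 mm) well and released, then the square, bar and round keys were pressed right down in that order; the cancel key was never touched, and the job was handed in at about 23 s (the jars and cup were not re-measured after the lift).

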